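# Load the washing bath and set its timer dial

### The arm

A 6-joint arm with a two-finger parallel gripper is mounted at the origin on a cart in front of the work surface, level with it; the furniture and walls round the work are solid. World frame = base frame: x ahead of the robot, y to its left, z up, the work surface at z = 0. Lengths are in m, angles in rad, forces in N, time in s.
With the tool pointing down it reaches from about 0.3 to 0.75 m from the base axis. Payload 8.5 kg.
Tool frame: the origin (TCP) lies at the very end of the fingers, on their centre line; the grasp point (between the pads) lies 19 mm behind it; z points along the fingers, y is the direction in which the jaws open and shut (so a half turn about z gives the same grasp; the last joint's range is limited). The gripper opens to 88 mm and grips with 3 to 60 N. Pads are 18 mm wide; open, the fingers measure 123 mm over their backs; the gripper's body (75 mm by 187 mm) begins 45 mm behind the grasp point.
Start: joints at [-1.434, 0.381, 1.297, -0, 1.464, -0.215], TCP at [0.19, -0.516, 0.2] pointing down, gripper open.
Joint ranges: [-3.11, 3.11], [-0.89, 2.33], [0.22, 2.48], [-1.42, 4.56], [0.17, 2.85], [-2.88, 2.88]. Speed limits (rad/s): [2.39, 2.39, 3.14, 3.14, 3.14, 3.14].

### API

Orientations are given as a unit quaternion [x, y, z, w].
In Python, from bench import ctrl gives the robot as it stands.
- The arm moves only by the tool step_arm, never from a script. Its argument "rows" is a list of rows, each a list of 7 numbers: the shift along the tool's x, y, z in m, then the turn, a rotation vector about the tool's x, y, z in rad, then the opening in per cent of the stroke, from 0 (shut) to 100 (fully open). In form: [[tx, ty, tz, wx, wy, wz, jaw], ...]. A call has 1 to 20 rows; each row is the pose to reach, as a shift and turn from the pose commanded when the call began, along the tool's axes at that moment; what a row does not reach only later rows make up. A row lasts 1/8 s, in which the tool goes at most 62.5 mm and 10.7 degrees, less where a joint would pass 70% of its speed; a pose out of reach is approached as far as the arm can. A call with a gripper value outside its range is refused whole. The fingers move at their own pace and stop on an object; "grip_force" is the grip in N (left out, the last holds). Time passes only in rows, so rows that repeat a pose let the fingers close. It gives the time, the measured TCP pose, the force and the opening at its end, in the units of the state.
- ctrl.read_state(): the state, without advancing time (a new reading comes with each control period).
- ctrl.grab_frame(name): name is "scene" or "side" or "wrist"; returns (picture, depth): 400x640x3 uint8, red, green, blue; 400x640 float32, m along the optical axis (not along the pixel's ray), 0 where there is no reading.
- ctrl.get_calibration(name): a dict with "fovy" (degrees; the focal length in pixels is half the picture's height over the tangent of half this angle, whatever the lens; pixels are square), "cx", "cy" (the principal point, pixels), "extrinsics" (4x4, takes a point from camera to world coordinates). Camera axes: x right, y down, z forward; pixel columns grow to the right and rows downward; lengths in m; the calibration is good to about 2 mm. A picture is of the moment at which its call begins: read the wrist's pose just before it. get_calibration takes no time and is no camera call; for the wrist camera it gives the pose at the moment of the call.
- ctrl.close_job(): hands the job in, once; it reports no verdict.
The state is a dict: "time_s": time; "joint_positions": joint angles; "joint_velocities": joint speeds; "joint_torque": joint torques, N m; "tool_pos": TCP position; "orientation": TCP orientation; "force": force on the tool from outside, world axes, zero at the start; "torque": the same for the moment, N m; "gripper_width": opening from 0.0 (shut) to 1.0 (fully open).
Only numpy, scipy, OpenCV 4.12 (cv2) and the standard library are available. Lean on these libraries where they do the work, as an engineer would, in place of code of your own. Each camera call takes 0.05 s, during which the arm holds its last target. There are 200 camera calls.

### The job

Load the three red-brown rubber stoppers into the basin of the white washing bath by tipping them out of the steel scoop tray, without touching the stoppers with the gripper, and set the tray down again, right way up, on the worktop. Once they are all in, turn the bath's black dial clockwise until its white pointer points at the red marker. Leave the jar, the tall vial and the forceps undisturbed.

Things in the scene. Friction and masses are not known exactly. Their poses are not given: they have to be found in the camera images.
- bath: White bench washing bath, 250 x 150 x 75 mm (own x, y, z), fixed to the worktop. Origin: centre of its underside; z up. The dial panel is the top of the -x part, towards the robot; the open steel basin is in the +x part.
- basin (a point): Centre of the basin's inner floor, 20 mm above the worktop, axes as the bath's. The opening is 125 x 125 mm, its rim (walls 12 to 16 mm thick) 55 mm above this point.
- dial (a joint): Angle of the black dial, rad, growing clockwise seen from above (range -0.6 to 2.6). At 0 the pointer points along the bath's +y axis, at pi/2 along its +x. It stays where it is left. A white line on its bar and skirt marks the pointer end.
- dial_grip (a point): On the dial's axis, 22 mm above the panel (97 mm above the worktop), at the middle of the bar grip's height. Its x axis runs along the bar to the pointer end. The dial is a round skirt 66 mm wide, 9 mm high, and on it a bar grip 52 mm long, 14 mm wide, from 9 to 34 mm above the panel.
- dial_pointer (a point): Point 36 mm from the dial's axis in the direction of the white pointer, 10 mm above the panel; it turns with the dial.
- red_marker (a point): Point 36 mm from the dial's axis in the direction of the red marker, 10 mm above the panel. The marker is a flat red tab 8 mm wide and 13 mm long lying on the panel round the dial; it cannot be moved by touch.
- tray: Loose steel scoop tray, 140 g. Pan 120 mm long (own x) and 80 mm wide, floor 3 mm thick, side walls 20 mm high, rear wall 30 mm; the nose at +x is open. A blue handle sticks out level from the rear. Origin: centre of the pan's underside; x to the nose, z up.
- tray_handle (a point): Middle of the tray's blue handle, 100 mm behind the tray's origin and 33 mm above its underside. The handle is a bar along the tray's x axis, 80 mm long, 14 mm wide and 18 mm high, its underside 24 mm above the worktop when the tray stands.
- tray_nose (a point): Middle of the open nose edge of the pan, on its floor, 60 mm ahead of the tray's origin.
- stopper_a: Red-brown rubber stopper, 22 mm across and 22 mm high, standing on the tray. Origin: centre of its underside.
- stopper_b: Another such stopper, 22 mm.
- stopper_c: Slimmer stopper, 17 mm across and 22 mm high, on the tray. Origin: centre of its underside.
- seed_jar: Bystander: glass jar with a yellow lid, 75 mm across, 97 mm high. Origin: centre of its underside.
- tall_vial: Bystander: clear vial with a white cap, 28 mm across, 84 mm high, upright. Origin: centre of its underside.
- forceps: Bystander: steel forceps lying flat, 126 mm long (own y), 13 mm wide, 10 mm high. Origin: centre of the underside.

How it is judged:
On the way, in this order (a step that is already met when the one before it is completed fails the run):
1. all three stoppers lie in the basin (the dial not yet at the marker) (x of stopper_a in the frame of basin between -0.066 and 0.066 m and y of stopper_a in the frame of basin between -0.066 and 0.066 m and z of each of stopper_a, stopper_b, stopper_c in the frame of basin below 0.045 m and x of stopper_b in the frame of basin between -0.066 and 0.066 m and y of stopper_b in the frame of basin between -0.066 and 0.066 m and x of stopper_c in the frame of basin between -0.066 and 0.066 m and y of stopper_c in the frame of basin between -0.066 and 0.066 m), for 0.2 s.
2. the dial points at the red marker (distance between dial_pointer and red_marker below 0.0045 m), for 0.2 s.
At the end, for the whole second after the job is handed in: All three stoppers lie inside the basin, below its rim; the dial's pointer point is within 4.5 mm (about 7 degrees) of the red marker's point and the dial is at rest; the tray stands flat and right way up (within 0.1 rad) on the worktop, at rest (all of step 1 and distance between dial_pointer and red_marker below 0.0045 m and velocity of joint dial between -0.05 and 0.05 rad/s and height (world z) of tray between -0.01 and 0.008 m and angle between tray's own z axis and vertical below 0.1 rad and linear speed of tray below 0.02 m/s); the robot touches nothing.
It fails at once if the gripper's fingers touch a stopper (contact force between the fingers and stopper_a above 0.3 N or contact force between the fingers and stopper_b above 0.3 N or contact force between the fingers and stopper_c above 0.3 N).
It fails at once if a bystander (jar, tall vial, forceps) is moved by more than 20 mm (distance of any of seed_jar, tall_vial, forceps from where it was at the start of the episode above 0.02 m).
It also fails if it takes over 61 s, if anything falls off the work surface, if the arm or the gripper's body presses on something with over 40 N, if the wrist force passes 120 N, or if a joint passes its speed limit or range.

## Working session

There is one attempt and no reset: what is moved stays moved. The work goes in short steps, Python scripts to look and compute and a tool call to move; the robot and the scene stay as the last step left them, time stands still between calls to the robot, and variables do not carry over. Pictures are saved under pics/ and viewed, about 8 in all and at most 12, crops included, and the job is handed in when it is done.

Besides the shell and the picture viewer there is one more tool, called after "Request:" as name(argument=value, ...), one argument or row to a line, values as JSON. step_arm: Moves the arm, as the interface text tells. Its arguments: {"type":"object","properties":{"rows":{"type":"array"},"grip_force":{"type":"number"}},"required":["rows"]}

```bash
mkdir -p pics; ls
cat > h.py <<'E'
import numpy as np, cv2
from scipy.spatial.transform import Rotation as R
from bench import ctrl
def grab(n):
    c=ctrl.get_calibration(n); p,d=ctrl.grab_frame(n)
    np.savez(f'pics/{n}.npz',p=p,d=d,E=np.array(c['extrinsics']),f=200/np.tan(np.radians(c['fovy'])/2),cx=c['cx'],cy=c['cy'])
    return p,d
def load(n): return np.load(f'pics/{n}.npz')
def px(n,u,v,z=None):
    D=load(n); E=D['E']; r=np.array([(u-D['cx'])/D['f'],(v-D['cy'])/D['f'],1.])
    if z is None:
        return E[:3,:3]@(r*D['d'][int(round(v)),int(round(u))])+E[:3,3]
    w=E[:3,:3]@r; return E[:3,3]+w*(z-E[2,3])/w[2]
def cloud(n):
    D=load(n);d=D['d'];v,u=np.mgrid[:d.shape[0],:d.shape[1]]
    P=np.stack([(u-D['cx'])/D['f']*d,(v-D['cy'])/D['f']*d,d],-1)
    return P@D['E'][:3,:3].T+D['E'][:3,3]
def save(name,img): cv2.imwrite(f'pics/{name}.png',img[...,::-1])
E
python3 - <<'E'
from h import *
for n in('scene','side'):
    p,d=grab(n)
    save(n+'1',p)
    D=load(n);print(n,D['f'],D['cx'],D['cy'],D['E'].round(3))
print(ctrl.read_state())
E
```

```text
pics
scene 399.5476486573485 316.5065361773739 198.84826974558854 [[ 0.436  0.666 -0.605  1.095]
 [ 0.9   -0.332  0.283 -0.221]
 [-0.013 -0.668 -0.744  0.819]
 [ 0.     0.     0.     1.   ]]
side 378.86360519991194 321.70277487397544 198.21945822678796 [[ 0.379  0.596 -0.708  1.202]
 [ 0.925 -0.256  0.28  -0.228]
 [-0.015 -0.761 -0.648  0.722]
 [ 0.     0.     0.     1.   ]]
{'time_s': 0.1, 'joint_positions': array([-1.43429769e+00,  3.81113032e-01,  1.29814099e+00, -3.88848760e-05,
        1.46362461e+00, -2.15314323e-01]), 'joint_velocities': array([-3.31363935e-05, -2.31488492e-03, -2.22560656e-03,  3.27296896e-04,
        6.34050796e-04, -3.78947485e-05]), 'joint_torque': array([ 4.14503229e-03, -4.38650465e+01, -2.24910057e+01,  7.14455824e-02,
        3.41757049e-02, -6.68099074e-05]), 'tool_pos': array([ 0.18946757, -0.51601206,  0.19922276]), 'orientation': array([ 9.84567739e-01,  1.75002722e-01,  6.01766937e-06, -6.43250240e-04]), 'force': array([ 0.05787095, -0.36623389,  0.39635456]), 'torque': array([-0.01179868,  0.02282057, -0.03931561]), 'gripper_width': 0.9997376539981662}
```

View pics/scene1.png

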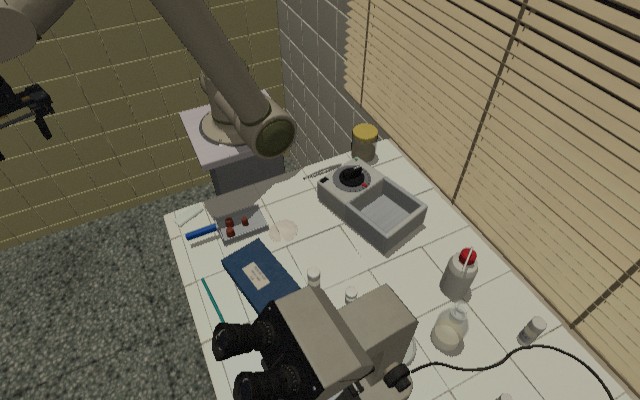

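View pics/side1.png

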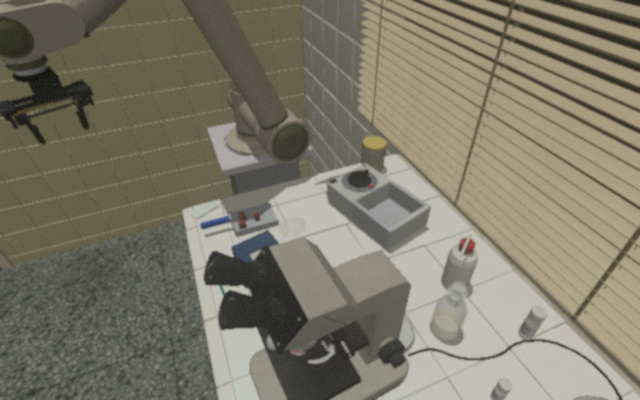

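The scene view shows the tray at about (235,226) with its blue handle at (201,233). The bath is at (370,205), the dial at (352,176), the jar at (365,140), the forceps at (320,172) and vials near (314,277) and (351,296). I'll look at an enlarged crop.

Run:
```python
from h import *
p=load('scene')['p']
a=cv2.resize(p[190:260,175:305],None,fx=6,fy=6,interpolation=cv2.INTER_CUBIC)[:,:780]
b=cv2.resize(p[115:255,300:440],None,fx=5.57,fy=5.57,interpolation=cv2.INTER_CUBIC)
save('crA',a); save('crB',b[:600,:])
for n,u,v,z in [('jarlid',365,131,.097),('handle mid',201,233,.04),('h end',187,236,.04),('h start',216,229,.04),('vial',314,270,.084),('vial2',351,291,.05),('dial',352,174,.1),('forc',322,172,.005),('book',260,273,.02)]:
    print(n,px('scene',u,v).round(3),px('scene',u,v,z).round(3))
```

```text
jarlid [0.334 0.292 0.096] [0.335 0.291 0.097]
handle mid [ 0.432 -0.227  0.035] [ 0.436 -0.227  0.04 ]
h end [ 0.431 -0.26   0.041] [ 0.43 -0.26  0.04]
h start [ 0.432 -0.19   0.03 ] [ 0.441 -0.19   0.04 ]
vial [ 0.677 -0.035  0.081] [ 0.678 -0.036  0.084]
vial2 [0.739 0.023 0.046] [0.741 0.021 0.05 ]
dial [0.469 0.173 0.095] [0.474 0.17  0.1  ]
forc [0.345 0.148 0.005] [0.345 0.148 0.005]
book [ 0.601 -0.136  0.031] [ 0.594 -0.135  0.02 ]
```

View pics/crA.png

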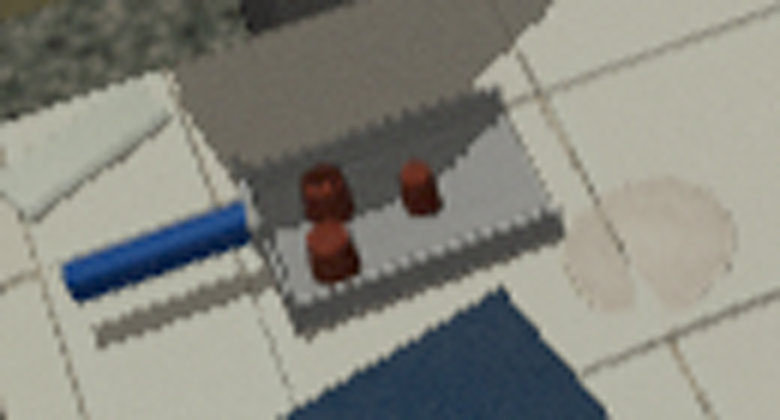

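View pics/crB.png

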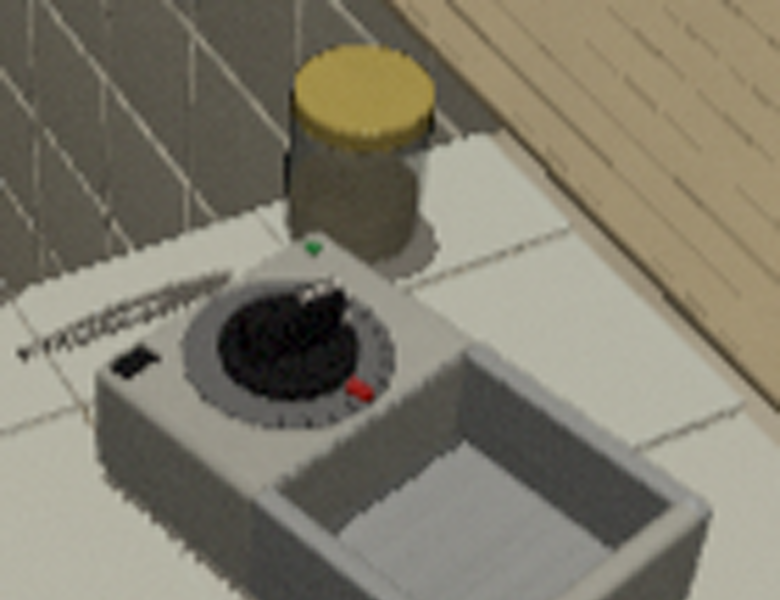

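The enlarged crops show the dial centred at about (287,345) in crop B, with its pointer near (318,292). The red tab is at (360,390). The tray's nose faces right in crop A and the three stoppers stand in its rear half. Next I'll fit the poses.

Run:
```python
from h import *
C=cloud('scene');p=load('scene')['p'].astype(int)
x,y,z=C[...,0],C[...,1],C[...,2]
def rect(m): 
    r=cv2.minAreaRect((C[m][:,:2]*1000).astype(np.float32)); return r,cv2.boxPoints(r).round(0).tolist()
m=(abs(z-.075)<.006)&(x>.3)&(x<.75)&(y>-.02)&(y<.36)
m[:, :310]=0; m[:,435:]=0; m[:150]=0; m[255:]=0
m&=~((p[...,0]-p[...,2]>60))
m=cv2.morphologyEx(m.astype(np.uint8),cv2.MORPH_OPEN,np.ones((2,2)))>0
print('bath top',rect(m),m.sum())
def B(u,v,zz): return px('scene',300+u/5.57,115+v/5.57,zz).round(4)
for n,u,v,zz in [('c-x+y',318,234,.075),('c-x-y',97,372,.075),('c+x+y',708,507,.075),('skirt c',288,345,.084),('bar far',322,288,.109),('bar near',240,340,.109),('red',360,390,.076),('pointer',315,293,.109),('forc1',22,352,.005),('forc2',228,275,.005),('dialtick',290,353,.075)]:
    print(n,B(u,v,zz))
bl=(p[...,2]-p[...,0]>70)&(abs(z-.036)<.012)&(y<-.1)&(x<.5); bl[250:]=0
print('handle',rect(bl),bl.sum())
def A(u,v,zz): return px('scene',175+u/6,190+v/6,zz).round(4)
for n,u,v,zz in [('hend',68,270,.037),('hstart',243,215,.037),('rearL top',238,165,.03),('noseL top',498,92,.02),('noseR top',560,212,.02),('rearR top',295,300,.03),('noseRbot',562,240,0),('rearRbot',303,335,0),('a',330,210,.01),('b',335,270,.005),('c',425,208,.005)]:
    print(n,A(u,v,zz))
# distinct objects along way: heights
m=(z>.03)&(x>.3)&(x<.72)&(y<.1)&(y>-.35)
n,l,s,c=cv2.connectedComponentsWithStats(m.astype(np.uint8))
for i in range(1,n):
    if s[i,4]>15:
        q=C[l==i];print(s[i],q.min(0).round(3),q.max(0).round(3))
```

```text
bath top (((723.4611206054688, -15.978240966796875), (281.99884033203125, 800.3472900390625), 41.67272186279297), [[352.0, 189.0], [884.0, -409.0], [1095.0, -221.0], [563.0, 377.0]]) 2094
c-x+y [0.4003 0.229  0.075 ]
c-x-y [0.4372 0.0895 0.075 ]
c+x+y [0.632  0.2938 0.075 ]
skirt c [0.4691 0.173  0.084 ]
bar far [0.465  0.1918 0.109 ]
bar near [0.478  0.1419 0.109 ]
red [0.5028 0.1927 0.076 ]
pointer [0.4664 0.1873 0.109 ]
forc1 [0.3451 0.0904 0.005 ]
forc2 [0.3416 0.2126 0.005 ]
dialtick [0.4665 0.1761 0.075 ]
handle (((427.67718505859375, -226.0687713623047), (73.82879638671875, 10.702742576599121), 89.46116638183594), [[422.0, -263.0], [433.0, -263.0], [433.0, -189.0], [423.0, -189.0]]) 117
hend [ 0.4238 -0.2609  0.037 ]
hstart [ 0.428  -0.1887  0.037 ]
rearL top [ 0.3947 -0.1826  0.03  ]
noseL top [ 0.3966 -0.0669  0.02  ]
noseR top [ 0.4719 -0.0667  0.02  ]
rearR top [ 0.4741 -0.1818  0.03  ]
noseRbot [ 0.4709 -0.0676  0.    ]
rearRbot [ 0.4694 -0.1826  0.    ]
a [ 0.419  -0.1531  0.01  ]
b [ 0.4469 -0.1607  0.005 ]
c [ 0.4321 -0.1154  0.005 ]
[262 133  17  19 126] [ 0.3   -0.005  0.102] [0.305 0.039 0.161]
[317 179  11  23 140] [0.427 0.089 0.03 ] [0.472 0.1   0.078]
[185 221  35  19 238] [ 0.415 -0.264  0.03 ] [ 0.438 -0.182  0.045]
[ 221  237   80   76 2679] [ 0.505 -0.206  0.03 ] [ 0.691 -0.069  0.037]
[307 266  13  22 236] [ 0.666 -0.052  0.033] [ 0.694 -0.025  0.087]
```

Request:
step_arm(
  rows=[
    [0.332, -0.204, 0.06, 0, 0, -1.208, 100],
    [0.332, -0.204, 0.06, 0, 0, -1.208, 100],
    [0.332, -0.204, 0.06, 0, 0, -1.208, 100],
    [0.332, -0.204, 0.06, 0, 0, -1.208, 100],
    [0.332, -0.204, 0.06, 0, 0, -1.208, 100],
    [0.332, -0.204, 0.06, 0, 0, -1.208, 100],
    [0.332, -0.204, 0.06, 0, 0, -1.208, 100],
    [0.332, -0.204, 0.06, 0, 0, -1.208, 100],
    [0.332, -0.204, 0.06, 0, 0, -1.208, 100],
    [0.332, -0.204, 0.06, 0, 0, -1.208, 100],
    [0.332, -0.204, 0.06, 0, 0, -1.208, 100],
  ],
)

```text
time_s: 1.48
tool_pos: [0.4305, -0.2111, 0.1399]
orientation: [0.712, 0.703, -0.0, 0.0]
force: [-0.2, 0.1, -0.1]
gripper_width: 1.001
```

Run:
```python
from h import *
p,d=grab('wrist');save('w1',p);C=cloud('wrist');q=p.astype(int)
bl=(q[...,2]-q[...,0]>60)&(abs(C[...,2]-.036)<.012)
r=cv2.minAreaRect((C[bl][:,:2]*1000).astype(np.float32));print(r,bl.sum(),C[bl].mean(0),np.percentile(C[bl][:,2],95))
s=ctrl.read_state();print(s['tool_pos'],R.from_quat(s['orientation']).as_matrix().round(3),s['time_s'],s['joint_positions'])
```

```text
((426.4962158203125, -223.87326049804688), (72.76832580566406, 11.113897323608398), 89.35135650634766) 904 [ 0.42661556 -0.22435535  0.04099513] 0.042256863675859374
[ 0.43060901 -0.21092849  0.13983087] [[ 0.012  1.     0.   ]
 [ 1.    -0.012 -0.   ]
 [-0.     0.    -1.   ]] 1.525 [-7.03056520e-01  3.15743099e-01  1.58715672e+00  1.37913124e-06
  1.23854586e+00 -6.90664432e-01]
```

View pics/w1.png

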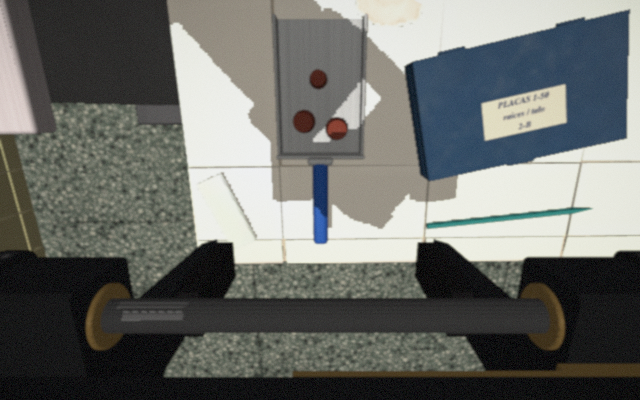

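The wrist view shows the handle straight ahead, from (320,165) to (320,243), with the stoppers in the pan and the book close on the right. I'll half-close the jaws, go down and grip.

Request:
step_arm(
  rows=[
    [0, -0.004, 0.04, 0, 0, 0, 50],
    [0, -0.004, 0.09, 0, 0, 0, 50],
    [0, -0.004, 0.125, 0, 0, 0, 50],
    [0, -0.004, 0.125, 0, 0, 0, 50],
    [0, -0.004, 0.125, 0, 0, 0, 30],
    [0, -0.004, 0.125, 0, 0, 0, 10],
    [0, -0.004, 0.125, 0, 0, 0, 0],
    [0, -0.004, 0.125, 0, 0, 0, 0],
    [0, -0.004, 0.125, 0, 0, 0, 0],
    [0, -0.004, 0.125, 0, 0, 0, 0],
    [0, -0.004, 0.125, 0, 0, 0, 0],
  ],
  grip_force=55,
)

```text
time_s: 2.9
tool_pos: [0.4269, -0.2103, 0.0147]
orientation: [0.711, 0.703, 0.0, -0.0]
force: [0.0, 0.2, -0.3]
gripper_width: 0.004
```

Run:
```python
from h import *
p,d=grab('wrist');p2,_=grab('scene')
save('w2',np.hstack([cv2.resize(p,(400,250)),cv2.resize(p2[180:280,170:330],(400,250))]))
s=ctrl.read_state();print(s)
```

```text
{'time_s': 3.0, 'joint_positions': array([-7.07282143e-01,  4.89675470e-01,  1.75924477e+00, -2.81143437e-06,
        8.92718244e-01, -6.96348367e-01]), 'joint_velocities': array([-0.00019839,  0.00067996,  0.00120207, -0.00041462, -0.00063287,
       -0.00173233]), 'joint_torque': array([ 1.62177275e-03, -4.08191979e+01, -1.38336280e+01,  3.83908174e-02,
        6.18760893e-02,  3.76332616e-05]), 'tool_pos': array([ 0.42690211, -0.21034399,  0.01472917]), 'orientation': array([ 7.10961249e-01,  7.03231187e-01, -3.00418502e-06, -2.27461136e-05]), 'force': array([-0.4614762 ,  0.71792517,  0.00639952]), 'torque': array([-0.00032758, -0.07197153,  0.00595853]), 'gripper_width': 0.004152076499052622}
```

View pics/w2.png

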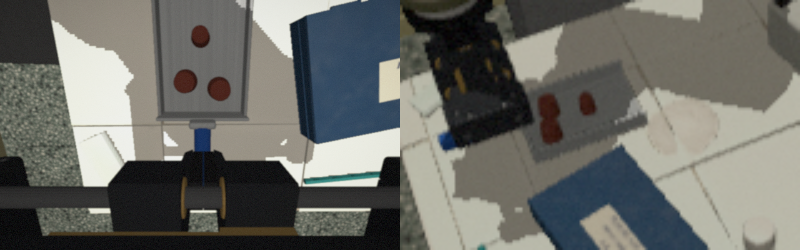

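Request:
step_arm(
  rows=[
    [0, 0, -0.005, 0, 0, 0, 0],
    [0, 0, -0.01, 0, 0, 0, 0],
    [0, 0, -0.015, 0, 0, 0, 0],
    [0, 0, -0.02, 0, 0, 0, 0],
    [0, 0, -0.02, 0, 0, 0, 0],
  ],
  grip_force=55,
)

```text
time_s: 3.62
tool_pos: [0.427, -0.2105, 0.0351]
orientation: [0.711, 0.703, 0.0, 0.0]
force: [0.4, -0.4, -0.6]
gripper_width: 0.002
```

Run:
```python
from h import *
p,d=grab('wrist');C=cloud('wrist');q=p.astype(int)
save('w3',cv2.resize(p[150:400,160:480],(640,500)))
pan=C[60:190:20,270:400:20];print(pan[...,2].round(3));
s=ctrl.read_state();print(s['tool_pos'],s['force'],s['torque'],s['gripper_width'])
bl=(q[...,2]-q[...,0]>60)&(abs(C[...,0]-.427)<.05)&(C[...,1]<-.15);print(C[bl].min(0),C[bl].max(0),bl.sum())
```

```text
[[ 0.002  0.002  0.025  0.024  0.003  0.002  0.019]
 [ 0.003  0.002  0.002  0.002  0.003  0.003  0.02 ]
 [ 0.003  0.002  0.002  0.002  0.002  0.002  0.019]
 [ 0.003  0.024  0.017  0.003  0.002  0.003  0.02 ]
 [ 0.002  0.023  0.007  0.004  0.024  0.002 -0.001]
 [ 0.002  0.002  0.003  0.002  0.003  0.001 -0.001]
 [ 0.027  0.029  0.028  0.028  0.028  0.029 -0.001]]
[ 0.42693596 -0.21040626  0.03492019] [ 0.22075485 -0.59323239 -0.03784433] [-0.01128377 -0.05245015  0.02111573] 0.007814425137739864
[ 0.42122165 -0.21532618  0.03898293] [ 0.43248828 -0.18744273  0.04310461] 867
```

View pics/w3.png

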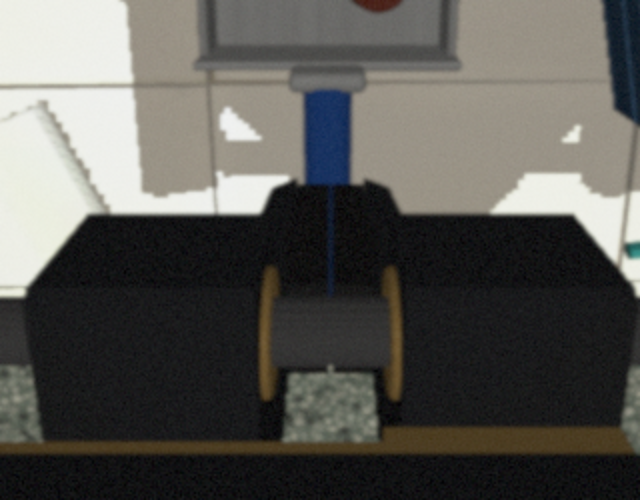

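Run:
```python
from h import *
C=cloud('wrist')
for v in (235,240,244,248,252,258,266,280): print(v,C[v,305].round(3),C[v,338].round(3),C[v,325].round(3))
print(load('wrist')['E'].round(3))
```

```text
235 [ 0.413 -0.227 -0.001] [ 0.437 -0.227  0.   ] [ 0.428 -0.211  0.04 ]
240 [ 0.418 -0.2    0.075] [ 0.437 -0.231  0.001] [ 0.428 -0.214  0.041]
244 [ 0.419 -0.201  0.079] [ 0.434 -0.202  0.077] [ 0.428 -0.202  0.076]
248 [ 0.419 -0.2    0.084] [ 0.428 -0.141  0.219] [ 0.428 -0.202  0.08 ]
252 [ 0.419 -0.2    0.088] [ 0.434 -0.202  0.085] [ 0.428 -0.202  0.086]
258 [ 0.419 -0.2    0.095] [ 0.433 -0.202  0.091] [ 0.428 -0.202  0.09 ]
266 [ 0.42  -0.202  0.099] [ 0.433 -0.202  0.099] [ 0.428 -0.205  0.092]
280 [ 0.42  -0.202  0.11 ] [ 0.433 -0.202  0.109] [ 0.428 -0.212  0.091]
[[ 1.    -0.01  -0.002  0.428]
 [-0.01  -0.962 -0.272 -0.141]
 [ 0.001  0.272 -0.962  0.219]
 [ 0.     0.     0.     1.   ]]
```

The wrist depth puts the real fingertips at about z = 0.074 while the reported TCP is 0.035. The fingers therefore end about 39 mm short of the reported TCP, and they closed above the handle. I'll open, check the offset with the jaws open, and go lower.

Request:
step_arm(
  rows=[
    [0, 0, 0, 0, 0, 0, 50],
    [0, 0, 0, 0, 0, 0, 50],
    [0, 0, 0.0, 0, 0, 0, 50],
    [0, 0, 0.01, 0, 0, 0, 50],
    [0, 0, 0.02, 0, 0, 0, 50],
    [0, 0, 0.03, 0, 0, 0, 50],
    [0, 0, 0.03, 0, 0, 0, 50],
  ],
)

```text
time_s: 4.55
tool_pos: [0.4265, -0.21, 0.0038]
orientation: [0.711, 0.703, -0.0, -0.001]
force: [0.2, -0.1, 0.6]
gripper_width: 0.496
```

Run:
```python
from h import *
p,d=grab('wrist');C=cloud('wrist')
z=C[...,2];m=(abs(C[...,1]+.203)<.012)&(z<.16)&(z>.012)&(abs(C[...,0]-.427)<.06)&(abs(C[...,0]-.427)>.015)
for s in(-1,1):
    q=C[m&(s*(C[...,0]-.427)>0)];i=np.argsort(q[:,2])[:8];print(q[i].round(3))
s=ctrl.read_state();print(s['tool_pos'],s['force'],s['gripper_width'])
```

```text
[[ 0.397 -0.2    0.041]
 [ 0.399 -0.202  0.041]
 [ 0.405 -0.209  0.041]
 [ 0.397 -0.2    0.042]
 [ 0.398 -0.201  0.042]
 [ 0.404 -0.201  0.042]
 [ 0.405 -0.208  0.042]
 [ 0.403 -0.201  0.042]]
[[ 0.457 -0.202  0.041]
 [ 0.453 -0.202  0.041]
 [ 0.45  -0.202  0.041]
 [ 0.449 -0.202  0.042]
 [ 0.455 -0.202  0.042]
 [ 0.452 -0.202  0.042]
 [ 0.453 -0.202  0.042]
 [ 0.449 -0.209  0.042]]
[ 0.42673146 -0.21022307  0.00431584] [-0.0613875   0.36230228 -0.06898675] 0.4989064349949105
```

The open tips are at z = 0.041 with TCP 0.004, so the offset is about 37 mm in both cases. I'll go down another 28 mm and grip.

Request:
step_arm(
  rows=[
    [0, 0, 0.01, 0, 0, 0, 50],
    [0, 0, 0.02, 0, 0, 0, 50],
    [0, 0, 0.028, 0, 0, 0, 50],
    [0, 0, 0.028, 0, 0, 0, 30],
    [0, 0, 0.028, 0, 0, 0, 15],
    [0, 0, 0.028, 0, 0, 0, 0],
    [0, 0, 0.028, 0, 0, 0, 0],
    [0, 0, 0.028, 0, 0, 0, 0],
    [0, 0, 0.028, 0, 0, 0, 0],
  ],
  grip_force=55,
)

```text
time_s: 5.72
tool_pos: [0.427, -0.2105, -0.0231]
orientation: [0.711, 0.703, -0.0, 0.0]
force: [-1.4, -0.9, 2.5]
gripper_width: 0.147
```

The tray is held (0.147 of the stroke, about 13 mm). Next I'll work out the lift, carry and tip poses relative to the lifted pose.

```bash
cat >> h.py <<'E'
NOSE=np.array([.1455,0,-.026])
def Rt(yaw,tilt):  # tool x along yaw, tilted nose down
    y,t=np.radians(yaw),np.radians(tilt)
    x=np.array([np.cos(y)*np.cos(t),np.sin(y)*np.cos(t),-np.sin(t)]); yy=np.array([np.sin(y),-np.cos(y),0])
    return np.stack([x,yy,np.cross(x,yy)],1)
def rel(p0,R0,p,Rm):
    return np.r_[R0.T@(p-p0),R.from_matrix(R0.T@Rm).as_rotvec()].round(4).tolist()
def tip(p0,R0,nose,yaw,tilt):
    Rm=Rt(yaw,tilt); p=np.array(nose)-Rm@NOSE; return rel(p0,R0,p,Rm),p.round(3)
E
python3 - <<'E'
from h import *
C=cloud('scene')
z=C[...,2]; m=(z>.06)&(C[...,0]<.95)&(C[...,0]>.35)&(C[...,1]>-.3)&(C[...,1]<.5)
m=m.astype(np.uint8);n,l,s,c=cv2.connectedComponentsWithStats(m)
for i in range(1,n):
    if s[i,4]>30:
        q=C[l==i];print(s[i],np.percentile(q,2,0).round(3),np.percentile(q,98,0).round(3))
s=ctrl.read_state();p0=s['tool_pos'];R0=R.from_quat(s['orientation']).as_matrix()
print(p0,R0.round(3))
p1=p0+[0,0,.16]
print('lift',rel(p0,R0,p1,R0))
a=[.589,.165,.13]
print('carry',tip(p1,R0,a,85,0))
pa=tip(p1,R0,a,85,0)[1];Ra=Rt(85,0)
for t,zz in[(10,.11),(20,.1),(30,.095),(40,.09),(50,.085),(60,.085)]: print(t,tip(pa,Ra,[.589,.1755,zz],85,t))
E
```

```text
[263   0  16   5  38] [0.35  0.024 0.502] [0.354 0.053 0.512]
[  390     0   250   303 52516] [0.379 0.368 0.075] [0.938 0.393 0.549]
[ 555    0   85   40 1272] [0.704 0.368 0.567] [0.82  0.395 0.577]
[609   0  31  13 210] [0.769 0.368 0.594] [0.807 0.379 0.602]
[  136     5    88   234 11463] [ 0.352 -0.269  0.134] [ 0.515 -0.092  0.507]
[359 131  19  18 223] [0.35  0.264 0.061] [0.368 0.317 0.098]
[ 317  156  111   86 2944] [0.411 0.1   0.061] [0.662 0.284 0.107]
[445 247  33  39 956] [0.791 0.214 0.062] [0.842 0.264 0.163]
[307 266  13  17 177] [ 0.669 -0.052  0.061] [ 0.694 -0.027  0.086]
[  212   283   207   117 15152] [ 0.838 -0.247  0.102] [0.948 0.016 0.374]
[ 436  300   34   41 1037] [0.876 0.13  0.062] [0.928 0.173 0.145]
[ 0.42696265 -0.21045803 -0.02305177] [[ 0.011  1.     0.   ]
 [ 1.    -0.011 -0.   ]
 [-0.     0.    -1.   ]]
lift [-0.0001, 0.0, -0.16, 0.0, 0.0, 0.0]
carry ([0.2322, 0.1468, 0.0329, 0.0003, 0.0003, 0.0763], array([0.576, 0.02 , 0.104]))
10 ([0.0082, -0.0006, -0.0057, 0.0, -0.1745, 0.0], array([0.576, 0.028, 0.11 ]))
20 ([0.0104, -0.0006, -0.0213, 0.0, -0.3491, -0.0], array([0.576, 0.03 , 0.125]))
30 ([0.017, -0.0006, -0.0412, -0.0, -0.5236, -0.0], array([0.577, 0.037, 0.145]))
40 ([0.0279, -0.0006, -0.0596, -0.0, -0.6981, -0.0], array([0.578, 0.048, 0.164]))
50 ([0.0426, -0.0006, -0.0757, -0.0, -0.8727, -0.0], array([0.579, 0.062, 0.18 ]))
60 ([0.0608, -0.0006, -0.094, -0.0, -1.0472, -0.0], array([0.581, 0.081, 0.198]))
```

Request:
step_arm(
  rows=[
    [0, 0, -0.005, 0, 0, 0, 0],
    [0, 0, -0.015, 0, 0, 0, 0],
    [0, 0, -0.03, 0, 0, 0, 0],
    [0, 0, -0.05, 0, 0, 0, 0],
    [0, 0, -0.07, 0, 0, 0, 0],
    [0, 0, -0.09, 0, 0, 0, 0],
    [0, 0, -0.11, 0, 0, 0, 0],
    [0, 0, -0.13, 0, 0, 0, 0],
    [0, 0, -0.145, 0, 0, 0, 0],
    [0, 0, -0.155, 0, 0, 0, 0],
    [0, 0, -0.16, 0, 0, 0, 0],
  ],
)

```text
time_s: 7.1
tool_pos: [0.4268, -0.2103, 0.1373]
orientation: [0.711, 0.703, 0.0, 0.0]
force: [0.4, 0.4, -2.4]
gripper_width: 0.156
```

Run:
```python
from h import *
s=ctrl.read_state();p,d=grab('wrist');C=cloud('wrist')
save('w4',p)
print(s['tool_pos'],s['force'],s['torque'])
# tray floor plane in tool frame
R0=R.from_quat(s['orientation']).as_matrix();T=(C-s['tool_pos'])@R0
m=(T[...,0]>.03)&(T[...,0]<.16)&(abs(T[...,1])<.034)&(abs(T[...,2])<.08)
q=T[m];A=np.c_[q[:,:2],np.ones(len(q))]
w=np.ones(len(q),bool)
for _ in range(8):
    k=np.linalg.lstsq(A[w],q[w,2],rcond=None)[0]; r=q[:,2]-A@k; w=(r>-.004)&(r<.004) if _>1 else (r>-.004)
print('plane z=ax+by+c',k,w.sum(),'x range',T[(abs(T[...,1])<.03)&(abs(T[...,2]-A.mean(0)[0]*k[0]-k[2])<.006)][:,0].max())
```

```text
[ 0.42682646 -0.21029365  0.13726011] [ 0.41743208  0.43172878 -2.36659788] [-0.11752598 -0.08390886  0.0219302 ]
plane z=ax+by+c [ 8.37976664e-03  7.63438145e-05 -2.52391609e-02] 23111 x range 0.11547298795784082
```

View pics/w4.png

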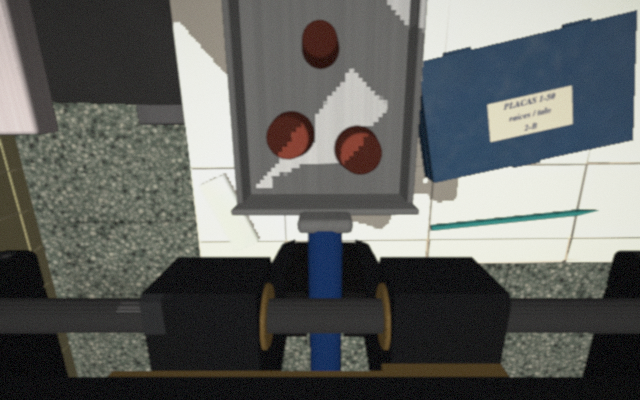

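The tray is held level (0.5° of sag) and the stoppers are standing at (320,45), (290,135) and (358,150). Now the carry to the bath.

Request:
step_arm(
  rows=[
    [0.005, 0.003, 0, 0, 0, 0.002, 0],
    [0.015, 0.009, 0, 0, 0, 0.005, 0],
    [0.03, 0.019, 0, 0, 0, 0.01, 0],
    [0.05, 0.032, 0, 0, 0, 0.017, 0],
    [0.072, 0.046, 0, 0, 0, 0.024, 0],
    [0.095, 0.06, 0.003, 0, 0, 0.031, 0],
    [0.118, 0.075, 0.007, 0, 0, 0.039, 0],
    [0.141, 0.089, 0.012, 0, 0, 0.046, 0],
    [0.164, 0.104, 0.017, 0, 0, 0.054, 0],
    [0.186, 0.118, 0.022, 0, 0, 0.061, 0],
    [0.205, 0.13, 0.027, 0, 0, 0.067, 0],
    [0.219, 0.139, 0.03, 0, 0, 0.072, 0],
    [0.228, 0.145, 0.032, 0, 0, 0.075, 0],
    [0.232, 0.147, 0.033, 0, 0, 0.0763, 0],
    [0.232, 0.147, 0.033, 0, 0, 0.0763, 0],
  ],
)

```text
time_s: 9.02
tool_pos: [0.5763, 0.0199, 0.1037]
orientation: [0.737, 0.676, -0.0, -0.0]
force: [0.2, -0.2, -0.8]
gripper_width: 0.152
```

Run:
```python
from h import *
s=ctrl.read_state();p,d=grab('wrist');C=cloud('wrist')
print(s['tool_pos'],R.from_quat(s['orientation']).as_matrix().round(3),s['joint_positions'].round(2),s['time_s'])
save('w5',p)
```

```text
[0.57633646 0.01992698 0.103735  ] [[ 0.087  0.996 -0.   ]
 [ 0.996 -0.087 -0.   ]
 [-0.    -0.    -1.   ]] [-0.17  0.51  1.37 -0.    1.26 -0.08] 9.025
```

View pics/w5.png

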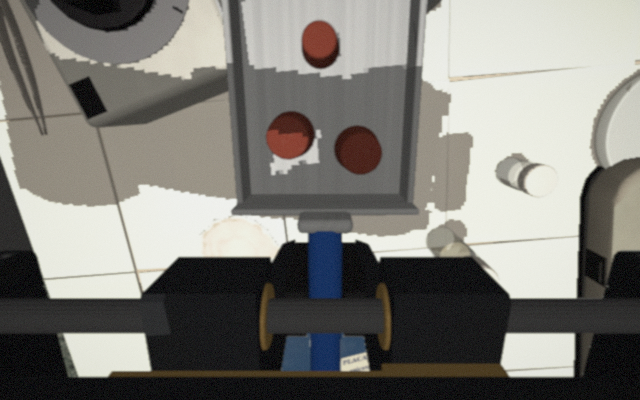

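The tray is over the bath with the stoppers still in it. I'll tip gradually.

Request:
step_arm(
  rows=[
    [0.004, -0.0006, -0.003, 0, -0.087, 0, 0],
    [0.008, -0.0006, -0.006, 0, -0.1745, 0, 0],
    [0.009, -0.0006, -0.013, 0, -0.26, 0, 0],
    [0.0104, -0.0006, -0.021, 0, -0.349, 0, 0],
    [0.0135, -0.0006, -0.031, 0, -0.436, 0, 0],
    [0.017, -0.0006, -0.041, 0, -0.524, 0, 0],
    [0.022, -0.0006, -0.0505, 0, -0.61, 0, 0],
    [0.028, -0.0006, -0.0596, 0, -0.698, 0, 0],
    [0.035, -0.0006, -0.068, 0, -0.785, 0, 0],
    [0.0426, -0.0006, -0.0757, 0, -0.873, 0, 0],
    [0.0426, -0.0006, -0.0757, 0, -0.873, 0, 0],
    [0.0426, -0.0006, -0.0757, 0, -0.873, 0, 0],
    [0.0426, -0.0006, -0.0757, 0, -0.873, 0, 0],
  ],
)

```text
time_s: 10.7
tool_pos: [0.5795, 0.0617, 0.1798]
orientation: [0.669, 0.612, -0.311, 0.285]
force: [-0.2, 0.3, -1.6]
gripper_width: 0.152
```

```bash
cat >> h.py <<'E'
def stoppers(n):
    p,d=grab(n);C=cloud(n);q=p.astype(int)
    m=((q[...,0]>1.7*q[...,2])&(q[...,0]>1.5*q[...,1])&(q[...,0]>45)&(abs(C[...,0]-.55)<.25)&(abs(C[...,1]-.1)<.35)&(C[...,2]<.3)).astype(np.uint8)
    k,l,s,c=cv2.connectedComponentsWithStats(m)
    for i in range(1,k):
        if s[i,4]>12: print(n,s[i],c[i].round(),np.median(C[l==i],0).round(3))
E
python3 - <<'E'
from h import *
s=ctrl.read_state();print(s['tool_pos'],R.from_quat(s['orientation']).as_matrix().round(3),s['joint_positions'].round(2),s['time_s'])
stoppers('wrist');stoppers('scene')
E
```

```text
[0.57952447 0.06168261 0.17983805] [[ 0.057  0.996 -0.067]
 [ 0.641 -0.088 -0.762]
 [-0.765  0.001 -0.643]] [ 0.26  0.67  1.14 -0.81  1.67  0.41] 10.7
scene [385 210   7  10  41] [389. 214.] [0.588 0.218 0.04 ]
scene [393 210   9   6  40] [397. 212.] [0.589 0.243 0.031]
scene [405 211   7   5  14] [408. 213.] [0.609 0.261 0.04 ]
```

All three stoppers are in the basin, at z 0.03–0.04 and inside its opening. Now I'll plan the return.

Run:
```python
from h import *
s=ctrl.read_state();p0=s['tool_pos'];R0=R.from_quat(s['orientation']).as_matrix()
pl=lambda p,y,t:print(p,y,t,rel(p0,R0,np.array(p),Rt(y,t)))
pl([.576,.035,.19],85,30);pl([.576,.01,.18],85,10);pl([.574,-.01,.16],85,0)
p0=np.array([.574,-.01,.16]);R0=Rt(85,0)
pl([.427,-.2105,.137],89.4,0);pl([.427,-.2105,.0],89.4,0);pl([.427,-.2105,-.022],89.4,0)
```

```text
[0.576, 0.035, 0.19] 85 30 [-0.0252, -0.0012, 0.0142, -0.0002, 0.3486, -0.0011]
[0.576, 0.01, 0.18] 85 10 [-0.0336, 0.001, 0.0397, -0.0, 0.6977, -0.0012]
[0.574, -0.01, 0.16] 85 0 [-0.0312, 0.0008, 0.0679, 0.0001, 0.8722, -0.0012]
[0.427, -0.2105, 0.137] 89.4 0 [-0.2125, -0.129, 0.023, 0.0, 0.0, -0.0768]
[0.427, -0.2105, 0.0] 89.4 0 [-0.2125, -0.129, 0.16, 0.0, 0.0, -0.0768]
[0.427, -0.2105, -0.022] 89.4 0 [-0.2125, -0.129, 0.182, 0.0, 0.0, -0.0768]
```

Request:
step_arm(
  rows=[
    [-0.012, 0, 0.007, 0, 0.17, 0, 0],
    [-0.025, 0, 0.014, 0, 0.349, 0, 0],
    [-0.03, 0, 0.027, 0, 0.52, 0, 0],
    [-0.0336, 0, 0.0397, 0, 0.698, 0, 0],
    [-0.0312, 0, 0.068, 0, 0.872, 0, 0],
    [-0.0312, 0, 0.068, 0, 0.872, 0, 0],
    [-0.0312, 0, 0.068, 0, 0.872, 0, 0],
  ],
)

```text
time_s: 11.68
tool_pos: [0.5732, -0.0096, 0.16]
orientation: [0.737, 0.675, -0.001, 0.001]
force: [0.5, 0.5, -1.3]
gripper_width: 0.151
```

Request:
step_arm(
  rows=[
    [-0.02, -0.012, 0.0, 0, 0, -0.01, 0],
    [-0.06, -0.036, 0.0, 0, 0, -0.03, 0],
    [-0.1, -0.06, 0.01, 0, 0, -0.05, 0],
    [-0.14, -0.085, 0.015, 0, 0, -0.06, 0],
    [-0.18, -0.109, 0.02, 0, 0, -0.07, 0],
    [-0.2125, -0.129, 0.023, 0, 0, -0.0768, 0],
    [-0.2125, -0.129, 0.05, 0, 0, -0.0768, 0],
    [-0.2125, -0.129, 0.085, 0, 0, -0.0768, 0],
    [-0.2125, -0.129, 0.12, 0, 0, -0.0768, 0],
    [-0.2125, -0.129, 0.15, 0, 0, -0.0768, 0],
    [-0.2125, -0.129, 0.165, 0, 0, -0.0768, 0],
    [-0.2125, -0.129, 0.172, 0, 0, -0.0768, 0],
    [-0.2125, -0.129, 0.178, 0, 0, -0.0768, 0],
    [-0.2125, -0.129, 0.178, 0, 0, -0.0768, 0],
  ],
)

```text
time_s: 13.42
tool_pos: [0.4265, -0.2098, -0.0179]
orientation: [0.711, 0.704, -0.0, 0.001]
force: [0.2, 0.0, -0.9]
gripper_width: 0.149
```

Request:
step_arm(
  rows=[
    [0, 0, 0.003, 0, 0, 0, 0],
    [0, 0, 0.005, 0, 0, 0, 0],
    [0, 0, 0.005, 0, 0, 0, 0],
    [0, 0, 0.005, 0, 0, 0, 20],
    [0, 0, 0.005, 0, 0, 0, 35],
    [0, 0, 0.005, 0, 0, 0, 50],
    [0, 0, 0.005, 0, 0, 0, 50],
    [0, 0, 0.005, 0, 0, 0, 50],
    [0, 0, -0.04, 0, 0, 0, 50],
    [0, 0, -0.1, 0, 0, 0, 50],
    [0, 0, -0.16, 0, 0, 0, 50],
    [0, 0, -0.2, 0, 0, 0, 50],
    [0, 0, -0.2, 0, 0, 0, 50],
  ],
)

```text
time_s: 15.05
tool_pos: [0.4271, -0.2105, 0.1844]
orientation: [0.711, 0.703, -0.0, 0.003]
force: [0.1, -0.4, -1.2]
gripper_width: 0.501
```

Run:
```python
from h import *
s=ctrl.read_state();p,d=grab('wrist');C=cloud('wrist');print(s['tool_pos'],s['time_s'])
T=C-np.array([.4335,-.125,0])
m=(abs(T[...,0])<.03)&(abs(T[...,1])<.05)&(abs(T[...,2])<.03);q=T[m]
k=np.linalg.lstsq(np.c_[q[:,:2],np.ones(len(q))],q[:,2],rcond=None)[0];print('tray floor',k,m.sum())
stoppers('scene')
save('side2',np.vstack([cv2.resize(grab('scene')[0][140:265,170:440],(800,370),interpolation=cv2.INTER_CUBIC)]))
# target: above dial, yaw 105, reported tcp z .2
p0=s['tool_pos'];R0=R.from_quat(s['orientation']).as_matrix()
print(rel(p0,R0,np.array([.468,.11,.22]),Rt(105,0)))
```

```text
[ 0.42709939 -0.21046213  0.18440416] 15.05
tray floor [ 6.73751869e-05 -4.19379506e-04  2.17052975e-03] 5626
scene [362 182   5   5  17] [364. 184.] [0.501 0.191 0.079]
scene [384 210   8  10  66] [388. 215.] [0.587 0.215 0.036]
scene [393 210   9   6  43] [397. 212.] [0.588 0.242 0.031]
scene [405 210   7   7  14] [408. 213.] [0.608 0.263 0.039]
[0.3207, 0.0377, -0.037, 0.0038, 0.0054, -0.2722]
```

View pics/side2.png

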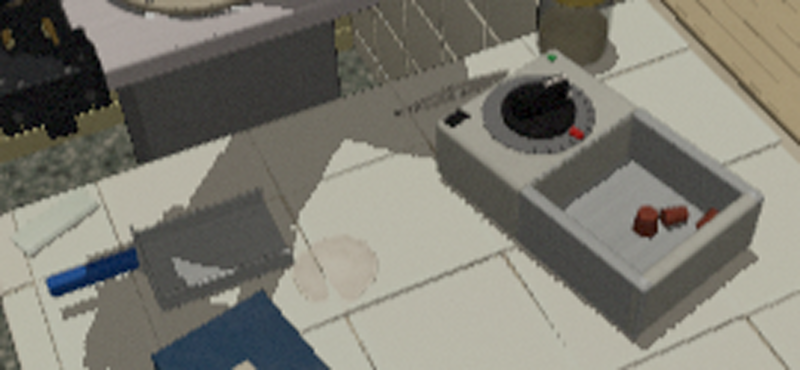

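The tray stands flat where it was, the stoppers are at (645,220), (675,214) and (708,218) in this crop, and the dial hasn't moved. Now the wrist view over the dial.

Request:
step_arm(
  rows=[
    [0.32, 0.038, -0.037, 0, 0.003, -0.272, 50],
    [0.32, 0.038, -0.037, 0, 0.003, -0.272, 50],
    [0.32, 0.038, -0.037, 0, 0.003, -0.272, 50],
    [0.32, 0.038, -0.037, 0, 0.003, -0.272, 50],
    [0.32, 0.038, -0.037, 0, 0.003, -0.272, 50],
    [0.32, 0.038, -0.037, 0, 0.003, -0.272, 50],
    [0.32, 0.038, -0.037, 0, 0.003, -0.272, 50],
    [0.32, 0.038, -0.037, 0, 0.003, -0.272, 50],
    [0.32, 0.038, -0.037, 0, 0.003, -0.272, 50],
    [0.32, 0.038, -0.037, 0, 0.003, -0.272, 50],
  ],
)

```text
time_s: 16.45
tool_pos: [0.4676, 0.109, 0.2185]
orientation: [0.609, 0.793, 0.001, -0.001]
force: [-0.0, -0.3, -0.3]
gripper_width: 0.499
```

Run:
```python
from h import *
s=ctrl.read_state();p,d=grab('wrist');C=cloud('wrist');q=p.astype(int)
print(s['tool_pos'],s['joint_positions'].round(2),s['time_s'])
z=C[...,2]
near=np.hypot(C[...,0]-.468,C[...,1]-.1735)<.07
red=near&(q[...,0]>2*q[...,1])&(q[...,0]>2*q[...,2])&(q[...,0]>70);print('red',C[red].mean(0).round(4),red.sum(),np.argwhere(red).mean(0))
bar=near&(z>.103)&(z<.115);r=cv2.minAreaRect((C[bar][:,:2]*1000).astype(np.float32));print('bar',r,bar.sum(),np.median(z[bar]))
sk=near&(abs(z-.084)<.003)&(q.max(-1)<70);c=cv2.minEnclosingCircle((C[sk][:,:2]*1000).astype(np.float32));print('skirt',c,sk.sum())
vu=np.argwhere(near&(z>.07));a,b=vu.min(0),vu.max(0);print(a,b)
cr=p[max(a[0],0):b[0],max(a[1],0):b[1]];f=min(780/cr.shape[1],590/cr.shape[0]);print(f);save('dial',cv2.resize(cr,None,fx=f,fy=f,interpolation=cv2.INTER_CUBIC))
```

```text
[0.46762884 0.1090397  0.21848873] [-0.02  0.24  1.45  0.    1.45 -0.28] 16.45
red [0.5026 0.1927 0.0792] 100 [107.3  382.75]
bar ((464.2160339355469, 176.47100830078125), (13.92763900756836, 51.825401306152344), 1.4318461418151855) 968 0.10802926828474654
skirt ((464.18878173828125, 176.4606170654297), 32.75330352783203) 2801
[0 0] [399 639]
1.2206572769953052
```

View pics/dial.png

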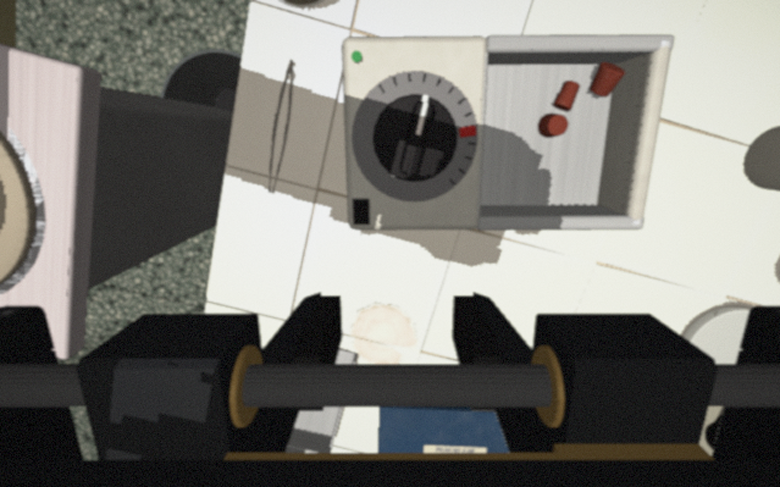

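The wrist view shows the dial with its white pointer up at (424,105), the red tab at (467,131) and the stoppers in the basin. Measured values: axis at (0.4642, 0.1765), bar yaw 91.4°, marker at 22.9°. That means a clockwise turn of about 68.5°.

Run:
```python
from h import *
s=ctrl.read_state();p0=s['tool_pos'];R0=R.from_quat(s['orientation']).as_matrix()
print(rel(p0,R0,np.array([.4642,.1765,.12]),Rt(91.4,0)),rel(p0,R0,np.array([.4642,.1765,.051]),Rt(91.4,0)))
```

```text
[0.0657, 0.014, 0.0987, -0.0002, -0.002, 0.236] [0.0656, 0.014, 0.1677, -0.0002, -0.002, 0.236]
```

Request:
step_arm(
  rows=[
    [0.04, 0.008, 0.03, 0, -0.001, 0.14, 50],
    [0.0657, 0.014, 0.06, 0, -0.002, 0.236, 50],
    [0.0657, 0.014, 0.1, 0, -0.002, 0.236, 50],
    [0.0657, 0.014, 0.13, 0, -0.002, 0.236, 50],
    [0.0657, 0.014, 0.155, 0, -0.002, 0.236, 50],
    [0.0657, 0.014, 0.165, 0, -0.002, 0.236, 50],
    [0.0657, 0.014, 0.167, 0, -0.002, 0.236, 50],
    [0.0657, 0.014, 0.167, 0, -0.002, 0.236, 30],
    [0.0657, 0.014, 0.167, 0, -0.002, 0.236, 15],
    [0.0657, 0.014, 0.167, 0, -0.002, 0.236, 0],
    [0.0657, 0.014, 0.167, 0, -0.002, 0.236, 0],
    [0.0657, 0.014, 0.167, 0, -0.002, 0.236, 0],
  ],
  grip_force=20,
)

```text
time_s: 18.0
tool_pos: [0.4641, 0.1773, 0.0521]
orientation: [0.698, 0.716, 0.0, 0.0]
force: [-2.3, -0.4, 5.6]
gripper_width: 0.158
```

Gripped at 0.158 of the stroke, about 14 mm. Now the clockwise turn.

Request:
step_arm(
  rows=[
    [0, 0, 0, 0, 0, 0.1, 0],
    [0, 0, 0, 0, 0, 0.22, 0],
    [0, 0, 0, 0, 0, 0.34, 0],
    [0, 0, 0, 0, 0, 0.46, 0],
    [0, 0, 0, 0, 0, 0.58, 0],
    [0, 0, 0, 0, 0, 0.7, 0],
    [0, 0, 0, 0, 0, 0.82, 0],
    [0, 0, 0, 0, 0, 0.94, 0],
    [0, 0, 0, 0, 0, 1.06, 0],
    [0, 0, 0, 0, 0, 1.15, 0],
    [0, 0, 0, 0, 0, 1.195, 0],
    [0, 0, 0, 0, 0, 1.195, 0],
    [0, 0, 0, 0, 0, 1.195, 0],
  ],
)

```text
time_s: 19.62
tool_pos: [0.4643, 0.1771, 0.0521]
orientation: [0.98, 0.199, 0.0, 0.0]
force: [-1.4, -1.3, 5.1]
gripper_width: 0.152
```

Request:
step_arm(
  rows=[
    [0, 0, 0, 0, 0, 0, 20],
    [0, 0, 0, 0, 0, 0, 35],
    [0, 0, 0, 0, 0, 0, 50],
    [0, 0, 0, 0, 0, 0, 50],
    [0, 0, 0, 0, 0, 0, 50],
    [0, 0, -0.04, 0, 0, 0, 50],
    [0, 0, -0.09, 0, 0, 0, 50],
    [-0.04, 0, -0.14, 0, 0, 0, 50],
    [-0.07, 0, -0.167, 0, 0, 0, 50],
    [-0.07, 0, -0.167, 0, 0, 0, 50],
    [-0.07, 0, -0.167, 0, 0, 0, 50],
  ],
)

```text
time_s: 21.0
tool_pos: [0.3998, 0.15, 0.218]
orientation: [0.98, 0.199, -0.0, -0.0]
force: [-0.1, -0.2, 0.3]
gripper_width: 0.503
```

Run:
```python
from h import *
s=ctrl.read_state();p,d=grab('wrist');C=cloud('wrist');q=p.astype(int)
print(s['tool_pos'],s['joint_positions'].round(2),s['time_s'])
z=C[...,2]
near=np.hypot(C[...,0]-.464,C[...,1]-.1765)<.06
red=near&(q[...,0]>2*q[...,1])&(q[...,0]>2*q[...,2])&(q[...,0]>70)
bar=near&(z>.103)&(z<.115);r=cv2.minAreaRect((C[bar][:,:2]*1000).astype(np.float32));print('bar',r,bar.sum(),np.median(z[bar]))
c=np.array(r[0])/1000
if red.any(): m=C[red].mean(0)[:2];print('red',m,red.sum(),np.degrees(np.arctan2(*(m-c)[::-1])))
rx=near&(z>.082)&(q.min(-1)>110)
if rx.any(): m=C[rx].mean(0)[:2];print('white',m,rx.sum(),np.degrees(np.arctan2(*(m-c)[::-1])))
vu=np.argwhere(near&(z>.074));a,b=np.percentile(vu,1,0).astype(int),np.percentile(vu,99,0).astype(int);print(a,b)
cr=p[a[0]:b[0],a[1]:b[1]];f=min(780/cr.shape[1],590/cr.shape[0]);save('dial2',cv2.resize(cr,None,fx=f,fy=f,interpolation=cv2.INTER_CUBIC))
stoppers('scene')
```

```text
[0.39984308 0.14997158 0.21804479] [0.08 0.15 1.57 0.   1.42 1.25] 21.0
bar ((464.1252136230469, 177.06231689453125), (51.25199890136719, 13.336462020874023), 23.33873748779297) 977 0.10802858110024444
red [0.50220678 0.19270561] 116 22.332072490421055
white [0.45796542 0.17349522] 716 -149.92516701352315
[ 59 101] [398 548]
scene [362 182   5   5  17] [364. 184.] [0.503 0.191 0.078]
scene [384 210   8  10  66] [388. 215.] [0.586 0.215 0.034]
scene [393 210   9   6  42] [397. 212.] [0.588 0.242 0.031]
scene [405 210   7   7  14] [408. 213.] [0.608 0.263 0.041]
```

View pics/dial2.png

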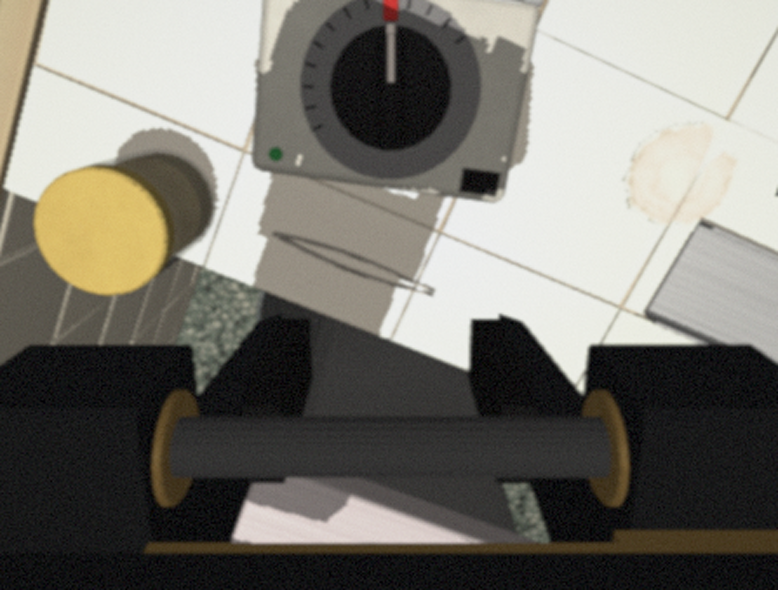

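The white pointer at (390,50) points straight at the red tab at (390,8). The fit gives 23.3° against 22.3°, inside the 7° tolerance. The gripper is clear, so I'll hand in.

```bash
python3 -c "
from bench import ctrl
print(ctrl.close_job())"
```

```text
the job is handed in; nothing more can be done
None
```

I tipped all three stoppers out of the tray into the basin and set the tray back where it came from. Then I turned the dial about 68° clockwise to the red marker and handed the job in at about 21 s on the robot clock. No verdict is reported.

**Last checks:**
- **Stoppers:** all three are in the basin, with the parts the camera sees at z 0.03–0.04 m, below the rim. They were still there after the dial was turned.
- **Dial:** the pointer is at 23.3° and the marker at 22.3°, about 1° apart, against the 7° allowed.
- **Tray:** its floor was flat to within 0.001 rad just after release. I did not measure it again at the end.
- **Bystanders:** the jar and forceps looked undisturbed in the last wrist picture. I did not measure the vial again, but the arm stayed clear of it.
- **Gripper:** clear of everything, about 0.2 m up, when I handed in.

**What disagreed:** the real fingertips are about 37 mm short of the reported TCP. My first grasp therefore closed just above the handle without moving anything. I measured the gap with the wrist camera's depth and allowed for it in every later grasp.

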